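Sweep loose oddments into the open-fronted tray

TASK

Clear the bench: with the fingers, sweep the metal coax tee, the black dust cap and the red memory stick along the bench into the open-fronted tray, until the middle of each lies past the yellow line on the tray's floor. Push them gently and do not pinch or lift them, and leave the vial, the post holder and the marker where they are.

Things in the scene. Friction and masses are not known exactly. Their poses are not given: they have to be found in the camera images.
- tray: Fixed three-sided tray: blue floor level with the bench (no step), aluminium walls 20 mm high, 6 mm thick. Origin at the floor's centre, z up. Inside: x -110 to +110 mm, y -75 to +75 mm. The whole side y = -75 is open and ends in rounded wall posts 10 mm thick; the back wall is at y = +75. A yellow line, 4 mm wide, crosses the floor at y = -45; past it means larger y.
- tee: Metal coax T-piece lying loose and flat on the bench, about 25 g, 26 x 46 x 12 mm. Origin on its underside, at the middle of its outline: the straight bar runs along its y (ends at y = -23 and +23, x = -13 to -1) and the stem points along +x to x = +13 mm. z up.
- cap: Black round dust cap lying loose on the bench, about 20 g, 31 mm in diameter, 12 mm high. Origin at the centre of its underside, z up.
- stick: Red memory stick with a metal plug lying loose on the bench, about 20 g, 52 x 18 x 9 mm. Origin at the middle of its underside; its length is along its x (-26 to +26 mm), its width along y (-9 to +9); the plug, +14 to +26 in x, is 12 mm wide. z up. Pushed on an end corner it swings broadside.
- vial: Glass vial with a black cap standing upright on the bench, 28 mm across, 60 mm high; a bystander. Origin at the centre of its underside, z up.
- post_holder: Black upright post holder with a side thumb screw, 25 x 40 mm, 52 mm high; a bystander. Origin at the centre of its underside, z up.
- marker: Black felt marker lying on the bench, 132 mm long along its x, 12 x 15 mm thick; a bystander. Origin at the middle of its underside.

How it is judged:
By the outcome, as a careful person would: the job done as asked, in the order asked, and still so for the second after the job is handed in, with the robot touching nothing.
It also fails if it takes over 72 s, if anything falls off the work surface, if the arm or the gripper's body presses on something with over 40 N, if the wrist force passes 120 N, or if a joint passes its speed limit or range.

ROBOT

A 7-joint arm with a two-finger parallel gripper is mounted at the origin on a cart in front of the work surface, level with it; the furniture and walls round the work are solid. World frame = base frame: x ahead of the robot, y to its left, z up, the work surface at z = 0. Lengths are in m, angles in rad, forces in N, time in s.
With the tool pointing down it reaches from about 0.425 to 0.925 m from the base axis. Payload 6.8 kg.
Tool frame: the origin (TCP) lies at the very end of the fingers, on their centre line; the grasp point (between the pads) lies 19 mm behind it; z points along the fingers, y is the line along which they close (so a half turn about z gives the same grasp; the last joint's range is limited). The gripper opens to 85 mm and grips with 20 to 120 N. Pads are 22 mm wide; open, the fingers measure 114 mm over their backs; the gripper's body (76 mm by 85 mm) begins 54 mm behind the grasp point. The pads swing forward as they close: fully open they stand 13 mm farther back than shut.
Start: joints at [-0.108, 0.477, 0.022, 1.555, -0.011, 1.109, -0.083], TCP at [0.675, 0, 0.231] pointing down, gripper open.
Joint ranges: [-2.96, 2.96], [-0.34, 2.1], [-1.41, 1.46], [0.24, 2.44], [-1.37, 4.51], [0.17, 1.92], [-2.96, 2.96]. Speed limits (rad/s): [2.39, 2.39, 3.14, 3.14, 3.14, 3.14, 3.14].

INTERFACE

Orientations are given as a unit quaternion [w, x, y, z].
In Python, from station import get_obs, read_camera, hand_in gives the robot as it stands.
- The arm moves only by the tool arm_command, never from a script. Its argument "commands" is one flat list of numbers, 7 for each row, row after row: the shift along the tool's x, y, z in m, then the turn, a rotation vector about the tool's x, y, z in degrees, then the opening, from 0 (shut) to 1 (fully open). In form: [tx, ty, tz, rx, ry, rz, fingers, tx, ty, tz, rx, ry, rz, fingers, ...]. A call has 1 to 8 rows; each row is the pose to reach, as a shift and turn from the pose commanded when the call began, along the tool's axes at that moment; what a row does not reach only later rows make up. A row lasts 1/10 s, in which the tool goes at most 50 mm and 8.59 degrees, less where a joint would pass 70% of its speed; a pose out of reach is approached as far as the arm can. A call with a gripper value outside its range is refused whole. The fingers move at their own pace and stop on an object; "force" is the grip in N (left out, the last holds). Time passes only in rows, so rows that repeat a pose let the fingers close. It gives the time, the measured TCP pose, the force, the opening and the grip force at its end, in the units of the state.
- get_obs(): the state, without advancing time (a new reading comes with each control period).
- read_camera(name): name is "scene" or "side" or "wrist"; returns a dict with "img" (420x560x3 uint8, red, green, blue), "camera_matrix" (3x3 intrinsics, pixels), "pose" (4x4, takes a point from camera to world coordinates). Camera axes: x right, y down, z forward; pixel columns grow to the right and rows downward; lengths in m; the calibration is good to about 2 mm. A picture is of the moment at which its call begins. There is no depth.
- hand_in(): hands the job in; it is judged then, once.
The state is a dict: "t": time; "q": joint angles; "joint_vel": joint speeds; "joint_torque": joint torques, N m; "eef_pos": TCP position; "tool_rot": TCP orientation; "contact_force": force on the tool from outside, world axes, zero at the start; "torque": the same for the moment, N m; "gripper_width": opening from 0.0 (shut) to 1.0 (fully open); "grasp_force": force on a finger pad.
Only numpy, scipy, OpenCV 4.12 (cv2) and the standard library are available. Lean on these libraries where they do the work, as an engineer would, in place of code of your own. Each camera call takes 0.05 s, during which the arm holds its last target. There are 200 camera calls.

## Working session

There is one attempt and no reset: what is moved stays moved. The work goes in short steps, Python scripts to look and compute and a tool call to move; the robot and the scene stay as the last step left them, time stands still between calls to the robot, and variables do not carry over. Pictures are saved under pics/ and viewed, at most 14 in all, crops included, and the job is handed in when it is done.

Besides the shell and the picture viewer there is one more tool, called after "Emit:" by a JSON object that holds its "name" and its "arguments", one argument or row to a line. arm_command: Moves the arm, as the interface text tells. Its arguments: {"type":"object","properties":{"commands":{"type":"array","items":{"type":"number"}},"force":{"type":"number"}},"required":["commands"]}

```bash
mkdir -p pics; cat > h.py <<'E'
import numpy as np, cv2
from station import *
def save(c,n):
    cv2.imwrite(f'pics/{n}.png',c['img'][:,:,::-1])
def ray(c,uv,z=0.):
    K=np.array(c['camera_matrix']);T=np.array(c['pose'])
    d=T[:3,:3]@np.linalg.solve(K,[uv[0],uv[1],1.]);o=T[:3,3]
    return (o+d*(z-o[2])/d[2])[:2]
E
python3 - <<'E'
from h import *
a=read_camera('scene');b=read_camera('side')
save(a,'scene0');save(b,'side0')
np.savez('scene0.npz',**a);np.savez('side0.npz',**b)
print(a['pose'],b['pose'],get_obs())
E
```

```text
[[ 0.68358937 -0.35817949  0.63593477 -0.05817761]
 [-0.72966202 -0.3560142   0.58382123 -0.55744052]
 [ 0.01728901 -0.86311143 -0.50471749  0.52223507]
 [ 0.          0.          0.          1.        ]] [[ 0.99962485 -0.02666299  0.0062646   0.53193689]
 [-0.01598517 -0.3822192   0.92393342 -1.23862924]
 [-0.02224037 -0.92368694 -0.38250202  0.56686525]
 [ 0.          0.          0.          1.        ]] {'t': 0.1, 'q': array([-0.1081205 ,  0.47770617,  0.0223213 ,  1.55630571, -0.01150497,
        1.10929843, -0.08308334]), 'joint_vel': array([-1.86207375e-03, -1.31691104e-03, -5.64585760e-04, -2.17257837e-03,
        6.19742794e-04, -1.15446253e-03,  4.93561588e-05]), 'joint_torque': array([ 5.69385389e-03, -5.97765398e+01,  1.61440808e+00, -2.81952703e+01,
        1.29656185e-02,  5.02699884e-03, -1.13572563e-05]), 'eef_pos': array([6.74490263e-01, 1.98807491e-05, 2.30449867e-01]), 'tool_rot': array([-5.25558523e-04,  7.07080245e-01,  7.07132869e-01, -5.96480009e-04]), 'contact_force': array([ 0.11713516,  0.64164901, -0.14774767]), 'torque': array([0.00325971, 0.02044615, 0.0043456 ]), 'grasp_force': 0.0, 'gripper_width': 0.9997712280181293}
```

View pics/scene0.png

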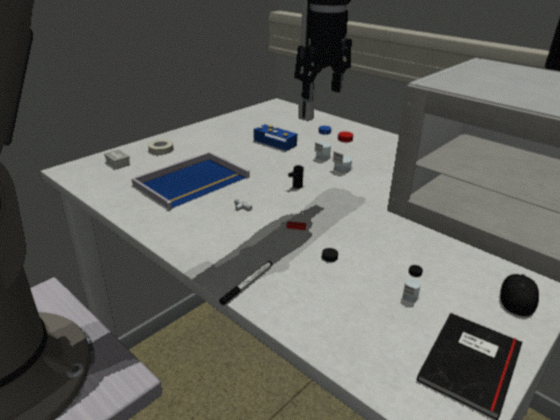

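View pics/side0.png

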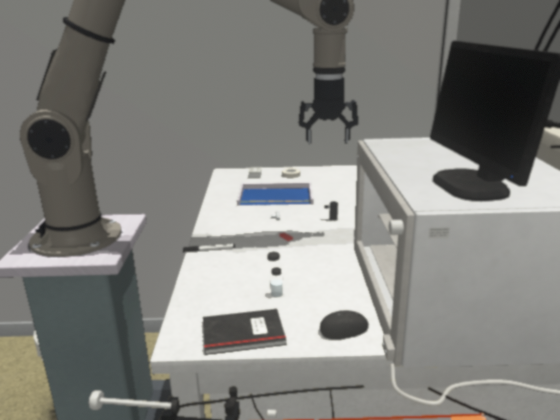

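The scene view shows the tray at about (190,180), tee (243,205), stick (296,226), cap (330,255), post holder (297,177), marker (220–272, 265–300) and vial (412,290). The side view shows the same layout, with the tray at (275,194), open towards −y.

```bash
python3 - <<'E'
from h import *
for n,rois in (('scene0',dict(stick=(280,215,315,235),cap=(318,245,342,265),tee=(230,195,256,214),tray=(130,150,255,208),post=(285,160,308,192),marker=(215,258,276,306),vial=(400,262,425,304))),
 ('side0',dict(stick=(275,228,300,243),cap=(265,250,284,264),tee=(270,208,284,222),tray=(235,180,316,206),post=(322,198,342,224),marker=(180,240,240,254),vial=(266,265,288,298)))):
    c=dict(np.load(n+'.npz'));im=c['img'].astype(int);hsv=cv2.cvtColor(c['img'],cv2.COLOR_RGB2HSV).astype(int)
    for k,(x0,y0,x1,y1) in rois.items():
        s=im[y0:y1,x0:x1];h=hsv[y0:y1,x0:x1];v=s.sum(2)
        if k=='stick': m=(h[...,1]>120)&((h[...,0]<12)|(h[...,0]>168))
        elif k=='tray': m=(h[...,1]>140)&(h[...,0]>100)&(h[...,0]<130)
        elif k=='tee': m=v<np.median(v)-60
        else: m=v<170
        m=m.astype(np.uint8);N,L,st,ce=cv2.connectedComponentsWithStats(m)
        i=1+np.argmax(st[1:,4]);cn=max(cv2.findContours((L==i).astype(np.uint8),0,1)[0],key=cv2.contourArea)+[x0,y0]
        z={'stick':.005,'cap':.006,'tee':.006,'tray':0,'post':.026,'marker':.007,'vial':.05}[k]
        p=np.array([ray(c,q,z) for q in cn[:,0].astype(float)]).astype(np.float32)
        r=cv2.minAreaRect(p*1000);print(n,k,st[i,4],'ctr',np.round(ray(c,ce[i]+[x0,y0],z),3),'rect',np.round(r[0]),np.round(r[1]),round(r[2]), 'box',np.round(cv2.boxPoints(r)).tolist() if k in('tray','marker') else '')
    if n=='scene0':
        for q in ((165,203),(171,206),(248,177),(205,157),(134,180)): print(q,ray(c,q,0).round(3))
c=dict(np.load('scene0.npz'));cv2.imwrite('pics/crop.png',cv2.resize(c['img'][150:310,120:350,::-1],None,fx=3.4,fy=3.4,interpolation=2))
E
```

```text
scene0 stick 125 ctr [ 0.564 -0.041] rect [564. -41.] [26. 37.] 40 box 
scene0 cap 171 ctr [ 0.53  -0.154] rect [ 530. -154.] [39. 28.] 37 box 
scene0 tee 136 ctr [0.538 0.093] rect [544.  96.] [54. 39.] 48 box 
scene0 tray 1640 ctr [0.545 0.292] rect [552. 294.] [110. 198.] 88 box [[451.0, 242.0], [648.0, 236.0], [652.0, 346.0], [455.0, 352.0]]
scene0 post 218 ctr [0.701 0.077] rect [700.  80.] [117.  31.] 40 box 
scene0 marker 195 ctr [ 0.323 -0.105] rect [ 324. -105.] [49. 18.] 6 box [[298.0, -99.0], [300.0, -116.0], [349.0, -111.0], [347.0, -93.0]]
scene0 vial 114 ctr [ 0.544 -0.315] rect [ 544. -315.] [29. 19.] 28 box 
(165, 203) [0.434 0.233]
(171, 206) [0.436 0.212]
(248, 177) [0.654 0.195]
(205, 157) [0.655 0.363]
(134, 180) [0.447 0.379]
side0 stick 20 ctr [ 0.565 -0.045] rect [564. -44.] [10. 29.] 38 box Traceback (most recent call last):
  File "<stdin>", line 12, in <module>
    return _wrapfunc(a, 'argmax', axis=axis, out=out, **kwds)
    return bound(*args, **kwds)
ValueError: attempt to get argmax of an empty sequence
```

Emit:
{"name": "arm_command", "arguments": {
  "commands": [0,-0.04,0,0,0,0,0.35,0,-0.08,0,0,0,0,0.35,0,-0.12,0,0,0,0,0.35,0,-0.12,0,0,0,0,0.35,0,-0.12,0,0,0,0,0.35]
}}

```text
t: 0.6
eef_pos: [0.5545, -0.0, 0.2315]
tool_rot: [0.0, 0.707, 0.707, 0.0]
contact_force: [1.3, 0.5, 0.1]
gripper_width: 0.352
grasp_force: 0.0
```

```bash
python3 - <<'E'
from h import *
w=read_camera('wrist');save(w,'w0');np.savez('w0.npz',**w)
o=get_obs();print(o['eef_pos'],o['gripper_width'],o['contact_force']);print(w['pose'].round(3))
for q in ((0,0),(560,0),(0,420),(560,420)): print(q,ray(w,q).round(3))
c=dict(np.load('scene0.npz'));cv2.imwrite('pics/crop.png',cv2.resize(c['img'][150:310,120:350,::-1],None,fx=3.4,fy=3.4,interpolation=2))
E
```

```text
[5.55571447e-01 6.53327444e-05 2.31589646e-01] 0.3508790941668533 [ 0.03280776 -0.57754441 -0.53996623]
[[ 1.    -0.     0.001  0.554]
 [ 0.    -0.96  -0.282  0.07 ]
 [ 0.001  0.282 -0.96   0.374]
 [ 0.     0.     0.     1.   ]]
(0, 0) [0.26 0.19]
(560, 0) [0.852 0.19 ]
(0, 420) [ 0.113 -0.389]
(560, 420) [ 1.001 -0.39 ]
```

View pics/crop.png

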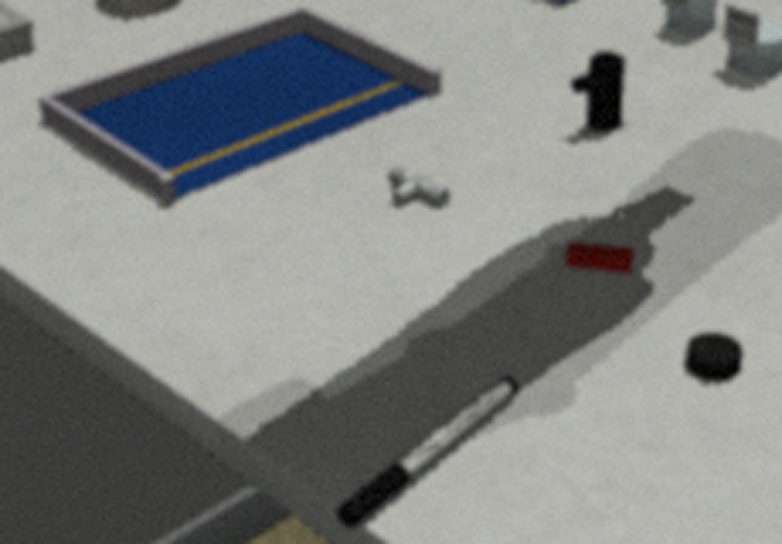

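View pics/w0.png

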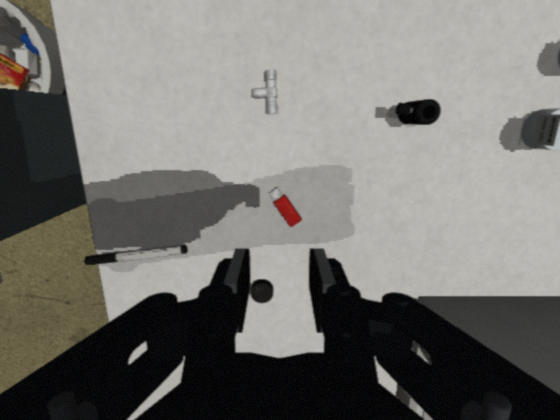

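The wrist view shows the tee at (268,92), with its bar along y and its stem towards −x. The stick is at (285,206) with its plug up-left, the cap at (262,291), and the marker's tip at (186,249).

```bash
python3 - <<'E'
from h import *
w=dict(np.load('w0.npz'))
for n,q,z in (('tee stem end',(252,93),.006),('bar top',(271,70),.006),('bar bot',(272,113),.006),('stick plug',(273,190),.005),('stick back',(294,223),.005),('cap',(262,291),.008),('marker tip',(187,249),.007),('marker end',(86,261),.007),('post',(408,113),0),('post top',(428,110),.05)): print(n,ray(w,q,z).round(3))
c=dict(np.load('scene0.npz'))
for n,q in (('line L',(171,201)),('line R',(238,174.5)),('post L in',(172,206)),('post R in',(246,177))): print(n,ray(c,q).round(3))
E
```

```text
tee stem end [0.524 0.097]
bar top [0.546 0.121]
bar bot [0.547 0.076]
stick plug [ 0.547 -0.014]
stick back [ 0.574 -0.057]
cap [ 0.532 -0.153]
marker tip [ 0.436 -0.092]
marker end [ 0.302 -0.109]
post [0.704 0.076]
post top [0.704 0.078]
line L [0.449 0.231]
line R [0.646 0.223]
post L in [0.437 0.211]
post R in [0.65  0.199]
```

Emit:
{"name": "arm_command", "arguments": {
  "commands": [0.02,-0.006,0.03,0,0,0,0,0.04,-0.012,0.07,0,0,0,0,0.04,-0.012,0.11,0,0,0,0,0.04,-0.012,0.15,0,0,0,0,0.04,-0.012,0.185,0,0,0,0,0.04,-0.012,0.21,0,0,0,0,0.04,-0.012,0.222,0,0,0,0,0.04,-0.012,0.227,0,0,0,0]
}}

```text
t: 1.45
eef_pos: [0.5434, 0.0401, 0.003]
tool_rot: [-0.0, 0.707, 0.707, -0.001]
contact_force: [0.3, -0.8, 0.2]
gripper_width: -0.005
grasp_force: 0.0
```

Emit:
{"name": "arm_command", "arguments": {
  "commands": [0.003,0,0,0,0,0,0,0.008,0,0,0,0,0,0,0.015,0,0,0,0,0,0,0.023,0,0,0,0,0,0,0.032,0,0,0,0,0,0,0.041,0,0,0,0,0,0,0.05,0,0,0,0,0,0,0.059,0,0,0,0,0,0]
}}

```text
t: 2.25
eef_pos: [0.543, 0.1, 0.0043]
tool_rot: [-0.0, 0.707, 0.707, 0.0]
contact_force: [-0.7, -0.7, -0.7]
gripper_width: 0.0
grasp_force: 0.1
```

```bash
python3 - <<'E'
from h import *
w=read_camera('wrist');a=read_camera('scene')
cv2.imwrite('pics/p1.png',np.hstack([w['img'],cv2.resize(a['img'][130:310,120:360],(560,420))])[:,:,::-1][:, :, :].copy() if 0 else cv2.resize(np.hstack([w['img'],cv2.resize(a['img'][130:310,120:360],(560,420))]),(800,300))[:,:,::-1])
E
```

```text
(no output)
```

View pics/p1.png

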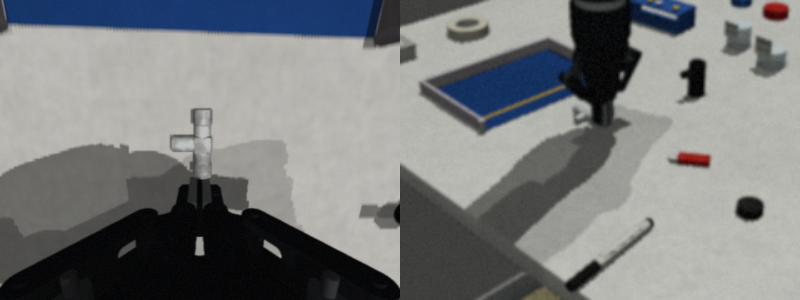

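The tee at (202,143) in the wrist half sits squarely ahead of the shut fingers and hasn't turned, so I keep pushing.

Emit:
{"name": "arm_command", "arguments": {
  "commands": [0.009,0,0,0,0,0,0,0.018,0,0,0,0,0,0,0.027,0,0,0,0,0,0,0.036,0,0,0,0,0,0,0.045,0,0,0,0,0,0,0.054,0,0,0,0,0,0,0.063,0,0,0,0,0,0,0.072,0,0,0,0,0,0]
}}

```text
t: 3.15
eef_pos: [0.543, 0.1718, 0.0043]
tool_rot: [-0.0, 0.707, 0.707, 0.0]
contact_force: [-1.0, 0.3, -0.8]
gripper_width: -0.001
grasp_force: 0.1
```

Emit:
{"name": "arm_command", "arguments": {
  "commands": [0.009,0,0,0,0,0,0,0.018,0,0,0,0,0,0,0.027,0,0,0,0,0,0,0.036,0,0,0,0,0,0,0.045,0,0,0,0,0,0,0.054,0,0,0,0,0,0,0.062,0,0,0,0,0,0,0.067,0,0,0,0,0,0]
}}

```text
t: 3.95
eef_pos: [0.543, 0.2391, 0.0043]
tool_rot: [-0.0, 0.707, 0.707, 0.0]
contact_force: [0.3, -0.5, -0.3]
gripper_width: -0.001
grasp_force: 0.1
```

```bash
python3 - <<'E'
from h import *
w=read_camera('wrist');np.savez('w1.npz',**w)
cv2.imwrite('pics/p2.png',w['img'][:,:,::-1])
E
```

```text
(no output)
```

View pics/p2.png

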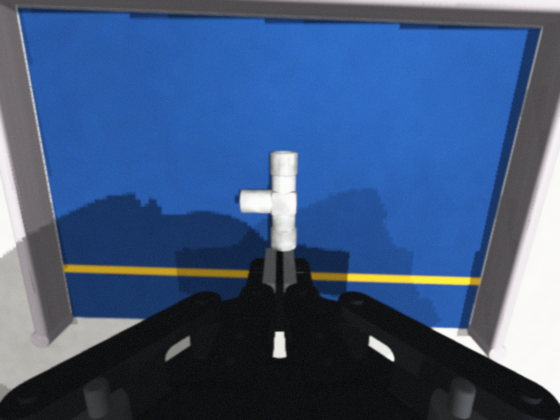

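The tee at (283,200) is wholly past the yellow line (row about 275). Next is the cap.

Emit:
{"name": "arm_command", "arguments": {
  "commands": [-0.02,0,0,0,0,0,0,-0.03,0,-0.04,0,0,0,0,-0.06,0,-0.08,0,0,0,0.1,-0.105,-0.005,-0.1,0,0,0,0.25,-0.15,-0.011,-0.1,0,0,0,0.25,-0.195,-0.011,-0.1,0,0,0,0.25,-0.24,-0.011,-0.1,0,0,0,0.25,-0.285,-0.011,-0.1,0,0,0,0.25]
}}

```text
t: 4.8
eef_pos: [0.5317, -0.049, 0.1046]
tool_rot: [0.0, 0.707, 0.707, 0.0]
contact_force: [0.4, 0.9, -0.2]
gripper_width: 0.246
grasp_force: 0.0
```

Emit:
{"name": "arm_command", "arguments": {
  "commands": [-0.045,0,0,0,0,0,0.25,-0.09,0,0,0,0,0,0.25,-0.13,0,0,0,0,0,0.25,-0.149,0,0.02,0,0,0,0.25,-0.149,0,0.05,0,0,0,0.25,-0.149,0,0.08,0,0,0,0.25,-0.149,0,0.095,0,0,0,0.25,-0.149,0,0.101,0,0,0,0.25]
}}

```text
t: 5.6
eef_pos: [0.5309, -0.1958, 0.0019]
tool_rot: [-0.001, 0.707, 0.707, -0.001]
contact_force: [-0.1, -0.7, 1.4]
gripper_width: 0.253
grasp_force: 0.0
```

```bash
python3 - <<'E'
from h import *
w=read_camera('wrist');np.savez('w2.npz',**w)
cv2.imwrite('pics/p3.png',w['img'][:,:,::-1]);o=get_obs();print(o['eef_pos'],o['contact_force'],o['gripper_width'])
E
```

```text
[ 0.53123673 -0.1956879   0.00199968] [-1.55414622  0.44789892 -0.85974826] 0.2503722925383654
```

View pics/p3.png

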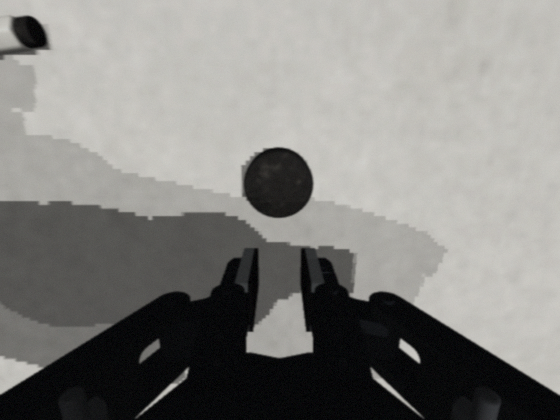

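The cap at (278,182) is centred between the fingertips, and the marker's tip is at (35,32). I push forward, bearing left to pass the stick.

Emit:
{"name": "arm_command", "arguments": {
  "commands": [0.008,0,0,0,0,0,0.25,0.014,0,0,0,0,0,0.25,0.02,0,0,0,0,0,0.25,0.028,-0.001,0,0,0,0,0.25,0.036,-0.004,0,0,0,0,0.25,0.044,-0.008,0,0,0,0,0.25,0.052,-0.012,0,0,0,0,0.25,0.06,-0.016,0,0,0,0,0.25]
}}

```text
t: 6.45
eef_pos: [0.5155, -0.1353, 0.0033]
tool_rot: [-0.0, 0.707, 0.707, -0.0]
contact_force: [0.2, 0.4, 0.5]
gripper_width: 0.252
grasp_force: 0.2
```

Emit:
{"name": "arm_command", "arguments": {
  "commands": [0.008,-0.004,0,0,0,0,0.25,0.016,-0.008,0,0,0,0,0.25,0.024,-0.012,0,0,0,0,0.25,0.032,-0.016,0,0,0,0,0.25,0.04,-0.02,0,0,0,0,0.25,0.048,-0.023,0,0,0,0,0.25,0.056,-0.025,0,0,0,0,0.25,0.064,-0.026,0,0,0,0,0.25]
}}

```text
t: 7.25
eef_pos: [0.4898, -0.0713, 0.0033]
tool_rot: [-0.0, 0.707, 0.707, -0.0]
contact_force: [0.5, 0.4, 0.8]
gripper_width: 0.25
grasp_force: 0.1
```

```bash
python3 - <<'E'
from h import *
w=read_camera('wrist');np.savez('w3.npz',**w)
cv2.imwrite('pics/p4.png',w['img'][:,:,::-1]);o=get_obs();print(o['eef_pos'],o['contact_force'],o['gripper_width'])
E
```

```text
[ 0.48978567 -0.06969166  0.00323325] [0.97988135 1.50176151 0.21252915] 0.24987863871963537
```

View pics/p4.png

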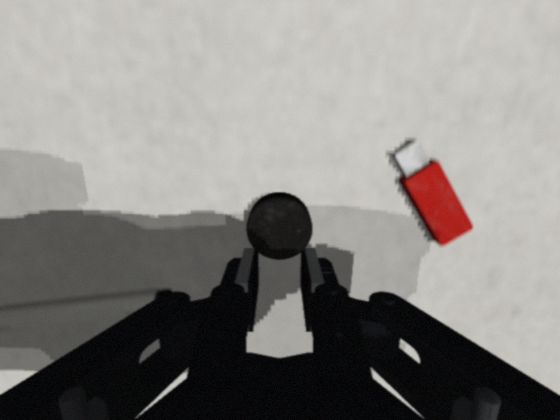

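The cap at (280,225) is nested against the fingertips, and the stick at (435,195) is well clear to the right. Now straight on.

Emit:
{"name": "arm_command", "arguments": {
  "commands": [0.009,0,0,0,0,0,0.25,0.019,0,0,0,0,0,0.25,0.029,0,0,0,0,0,0.25,0.039,0,0,0,0,0,0.25,0.049,0,0,0,0,0,0.25,0.059,0,0,0,0,0,0.25,0.069,0,0,0,0,0,0.25,0.079,0,0,0,0,0,0.25]
}}

```text
t: 8.1
eef_pos: [0.49, 0.0079, 0.0033]
tool_rot: [0.0, 0.707, 0.707, 0.0]
contact_force: [1.0, 0.6, -0.1]
gripper_width: 0.249
grasp_force: 0.1
```

Emit:
{"name": "arm_command", "arguments": {
  "commands": [0.01,0,0,0,0,0,0.25,0.02,0,0,0,0,0,0.25,0.03,0,0,0,0,0,0.25,0.04,0,0,0,0,0,0.25,0.05,0,0,0,0,0,0.25,0.06,0,0,0,0,0,0.25,0.07,0,0,0,0,0,0.25,0.08,0,0,0,0,0,0.25]
}}

```text
t: 8.9
eef_pos: [0.49, 0.0878, 0.0033]
tool_rot: [0.0, 0.707, 0.707, 0.0]
contact_force: [0.0, -0.1, -0.3]
gripper_width: 0.255
grasp_force: 0.1
```

Emit:
{"name": "arm_command", "arguments": {
  "commands": [0.01,0,0,0,0,0,0.25,0.02,0,0,0,0,0,0.25,0.03,0,0,0,0,0,0.25,0.04,0,0,0,0,0,0.25,0.05,0,0,0,0,0,0.25,0.06,0,0,0,0,0,0.25,0.07,0,0,0,0,0,0.25,0.08,0,0,0,0,0,0.25]
}}

```text
t: 9.7
eef_pos: [0.49, 0.1678, 0.0033]
tool_rot: [0.0, 0.707, 0.707, 0.0]
contact_force: [-0.0, 0.1, 1.0]
gripper_width: 0.247
grasp_force: 0.1
```

Emit:
{"name": "arm_command", "arguments": {
  "commands": [0.01,0,0,0,0,0,0.25,0.02,0,0,0,0,0,0.25,0.03,0,0,0,0,0,0.25,0.04,0,0,0,0,0,0.25,0.05,0,0,0,0,0,0.25,0.06,0,0,0,0,0,0.25,0.068,0,0,0,0,0,0.25,0.072,0,0,0,0,0,0.25]
}}

```text
t: 10.5
eef_pos: [0.49, 0.2402, 0.0033]
tool_rot: [-0.0, 0.707, 0.707, 0.0]
contact_force: [-0.8, -0.2, -0.2]
gripper_width: 0.251
grasp_force: 0.1
```

```bash
python3 - <<'E'
from h import *
w=read_camera('wrist');np.savez('w4.npz',**w)
cv2.imwrite('pics/p5.png',w['img'][:,:,::-1]);o=get_obs();print(o['eef_pos'],o['contact_force'],o['gripper_width'])
v=dict(np.load('w3.npz'))
for q in ((400,155),(432,205),(453,233)): print(ray(v,q,.005).round(3))
E
```

```text
[0.48996969 0.24058024 0.00333212] [0.3538951  0.26123025 0.38366062] 0.24877893638120874
[ 0.545 -0.017]
[ 0.563 -0.041]
[ 0.575 -0.055]
```

View pics/p5.png

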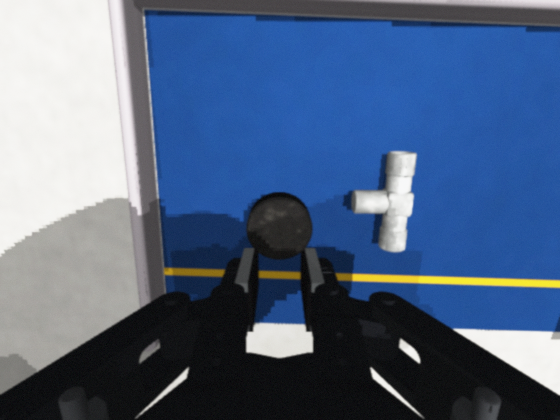

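The cap at (280,225) is past the yellow line (row about 272). Now the stick: I approach it broadside, with the tool turned 50°.

Emit:
{"name": "arm_command", "arguments": {
  "commands": [-0.02,0,0,0,0,0,0.25,-0.03,0,-0.04,0,0,0,0.25,-0.05,0.005,-0.08,0,0,8,0.25,-0.095,0.015,-0.1,0,0,16,0.25,-0.14,0.025,-0.1,0,0,24,0.25,-0.185,0.035,-0.1,0,0,32,0.25,-0.23,0.045,-0.1,0,0,40,0.25,-0.275,0.05,-0.1,0,0,46,0.25]
}}

```text
t: 11.35
eef_pos: [0.5405, -0.0382, 0.1037]
tool_rot: [0.0, 0.928, 0.372, 0.0]
contact_force: [0.3, 0.2, 0.1]
gripper_width: 0.247
grasp_force: 0.0
```

```bash
python3 - <<'E'
from h import *
from scipy.spatial.transform import Rotation as R
o=get_obs();q=o['tool_rot'];M=R.from_quat([q[1],q[2],q[3],q[0]]).as_matrix()
print(o['eef_pos'],M.round(3)); print(M.T@(np.array([.540,-.054,.0015])-o['eef_pos']))
E
```

```text
[ 0.54051137 -0.03816624  0.10368628] [[ 0.723  0.691  0.001]
 [ 0.691 -0.723 -0.   ]
 [ 0.001  0.001 -1.   ]]
[-0.0113774   0.01101472  0.10218726]
```

Emit:
{"name": "arm_command", "arguments": {
  "commands": [-0.011,0.011,0.01,0,0,4,0.25,-0.011,0.011,0.04,0,0,4,0.25,-0.011,0.011,0.07,0,0,4,0.25,-0.011,0.011,0.09,0,0,4,0.25,-0.011,0.011,0.1,0,0,4,0.25,-0.011,0.011,0.102,0,0,4,0.25]
}}

```text
t: 11.95
eef_pos: [0.5388, -0.0515, 0.0003]
tool_rot: [-0.0, 0.94, 0.342, -0.001]
contact_force: [0.0, 0.1, 0.0]
gripper_width: 0.25
grasp_force: 0.0
```

```bash
python3 - <<'E'
from h import *
w=read_camera('wrist');np.savez('w5.npz',**w)
cv2.imwrite('pics/p6.png',w['img'][:,:,::-1]);o=get_obs();print(o['eef_pos'],o['contact_force'],o['tool_rot'])
# arc plan in start tool frame: x fwd, y right(+cw)
x=y=0;th=0
out=[]
for i in range(16):
    f=.007
    if i>=3: th-=50/13
    # tool y = clockwise side
    x+=f*np.cos(np.radians(th));y+=f*np.sin(np.radians(th));out.append([round(x,3),round(y,3),round(th)])
print(out)
E
```

```text
[ 0.53937856 -0.05149066  0.00091267] [0.5880954  0.05885455 0.36979367] [-1.81685635e-04  9.39714769e-01  3.41958934e-01 -4.55899412e-04]
[[np.float64(0.007), np.float64(0.0), 0], [np.float64(0.014), np.float64(0.0), 0], [np.float64(0.021), np.float64(0.0), 0], [np.float64(0.028), np.float64(-0.0), -4], [np.float64(0.035), np.float64(-0.001), -8], [np.float64(0.042), np.float64(-0.003), -12], [np.float64(0.049), np.float64(-0.005), -15], [np.float64(0.055), np.float64(-0.007), -19], [np.float64(0.062), np.float64(-0.01), -23], [np.float64(0.068), np.float64(-0.013), -27], [np.float64(0.074), np.float64(-0.016), -31], [np.float64(0.08), np.float64(-0.02), -35], [np.float64(0.085), np.float64(-0.025), -38], [np.float64(0.09), np.float64(-0.03), -42], [np.float64(0.095), np.float64(-0.035), -46], [np.float64(0.1), np.float64(-0.04), -50]]
```

View pics/p6.png

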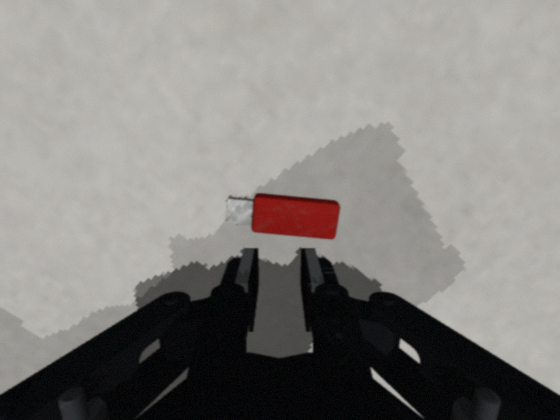

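The stick at (283,213) lies broadside and centred ahead of the fingers, about 5 mm away. Push, then steer back to +y.

Emit:
{"name": "arm_command", "arguments": {
  "commands": [0.005,0,-0.001,0,0,0,0.25,0.011,0,-0.001,0,0,0,0.25,0.018,0,-0.001,0,0,0,0.25,0.025,0,-0.001,0,0,-4,0.25,0.032,-0.001,-0.001,0,0,-8,0.25,0.039,-0.003,-0.001,0,0,-12,0.25,0.046,-0.005,-0.001,0,0,-15,0.25,0.052,-0.007,-0.001,0,0,-19,0.25]
}}

```text
t: 12.8
eef_pos: [0.576, -0.0118, 0.0027]
tool_rot: [0.0, 0.87, 0.494, 0.0]
contact_force: [0.2, 0.1, 0.9]
gripper_width: 0.255
grasp_force: 0.1
```

Emit:
{"name": "arm_command", "arguments": {
  "commands": [0.007,-0.0005,0,0,0,-4,0.25,0.014,-0.0015,0,0,0,-8,0.25,0.021,-0.003,0,0,0,-12,0.25,0.028,-0.005,0,0,0,-16,0.25,0.035,-0.007,0,0,0,-20,0.25,0.041,-0.01,0,0,0,-24,0.25,0.047,-0.013,0,0,0,-28,0.25,0.053,-0.016,0,0,0,-31,0.25]
}}

```text
t: 13.6
eef_pos: [0.5892, 0.0416, 0.0026]
tool_rot: [0.0, 0.706, 0.708, 0.0]
contact_force: [0.0, 0.2, -0.1]
gripper_width: 0.251
grasp_force: 0.1
```

```bash
python3 - <<'E'
from h import *
w=read_camera('wrist')
cv2.imwrite('pics/p7.png',w['img'][:,:,::-1]);o=get_obs();print(o['eef_pos'],o['contact_force'],o['tool_rot'])
E
```

```text
[0.58923669 0.04315835 0.00257456] [ 0.73747497  0.91305444 -1.11826939] [-9.28072668e-05  7.04742461e-01  7.09462915e-01  6.53787525e-04]
```

View pics/p7.png

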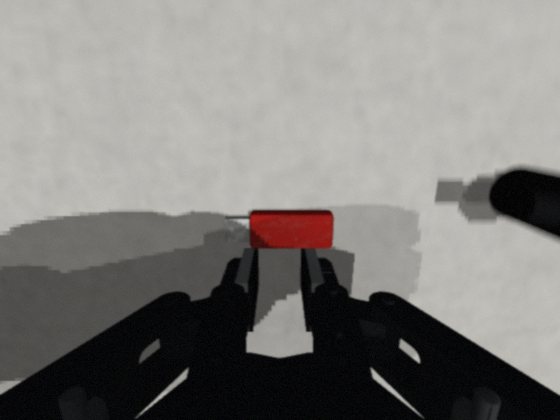

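The stick at (280,230) is broadside against both fingers, and the post holder at (525,195) is well clear to the right. Straight into the tray.

Emit:
{"name": "arm_command", "arguments": {
  "commands": [0.008,0,0,0,0,0,0.25,0.017,0.001,0,0,0,0,0.25,0.026,0.002,0,0,0,0,0.25,0.035,0.003,0,0,0,0,0.25,0.044,0.004,0,0,0,0,0.25,0.053,0.005,0,0,0,0,0.25,0.062,0.006,0,0,0,0,0.25,0.071,0.007,0,0,0,0,0.25]
}}

```text
t: 14.45
eef_pos: [0.5957, 0.1128, 0.0023]
tool_rot: [-0.0, 0.707, 0.707, -0.0]
contact_force: [0.1, 0.5, 0.2]
gripper_width: 0.25
grasp_force: 0.0
```

Emit:
{"name": "arm_command", "arguments": {
  "commands": [0.009,0,0,0,0,0,0.25,0.018,0,0,0,0,0,0.25,0.027,0,0,0,0,0,0.25,0.036,0,0,0,0,0,0.25,0.045,0,0,0,0,0,0.25,0.054,0,0,0,0,0,0.25,0.063,0,0,0,0,0,0.25,0.072,0,0,0,0,0,0.25]
}}

```text
t: 15.25
eef_pos: [0.5957, 0.1846, 0.0023]
tool_rot: [-0.0, 0.707, 0.707, 0.0]
contact_force: [0.2, 0.8, -0.3]
gripper_width: 0.249
grasp_force: 0.0
```

Emit:
{"name": "arm_command", "arguments": {
  "commands": [0.009,0,0,0,0,0,0.25,0.018,0,0,0,0,0,0.25,0.027,0,0,0,0,0,0.25,0.036,0,0,0,0,0,0.25,0.045,0,0,0,0,0,0.25,0.054,0,0,0,0,0,0.25,0.062,0,0,0,0,0,0.25,0.066,0,0,0,0,0,0.25]
}}

```text
t: 16.05
eef_pos: [0.5955, 0.2513, 0.0023]
tool_rot: [-0.0, 0.707, 0.707, 0.0]
contact_force: [-0.1, -0.9, 1.1]
gripper_width: 0.246
grasp_force: 0.1
```

Emit:
{"name": "arm_command", "arguments": {
  "commands": [-0.01,0,0,0,0,0,0.25,-0.025,0,0,0,0,0,0.25,-0.04,0,-0.02,0,0,0,0.25,-0.06,0,-0.06,0,0,0,0.25,-0.08,0,-0.1,0,0,0,0.25,-0.1,0,-0.14,0,0,0,0.25,-0.1,0,-0.18,0,0,0,0.25,-0.1,0,-0.18,0,0,0,0.25]
}}

```text
t: 16.85
eef_pos: [0.5993, 0.1468, 0.1885]
tool_rot: [0.003, 0.709, 0.705, 0.004]
contact_force: [0.9, -0.1, 0.0]
gripper_width: 0.246
grasp_force: 0.0
```

```bash
python3 - <<'E'
from h import *
w=read_camera('wrist')
cv2.imwrite('pics/p8.png',w['img'][:,:,::-1]);o=get_obs();print(o['eef_pos'],o['contact_force'])
E
```

```text
[0.59758175 0.1473908  0.18550907] [-0.72912049 -0.19252086 -0.16565963]
```

View pics/p8.png

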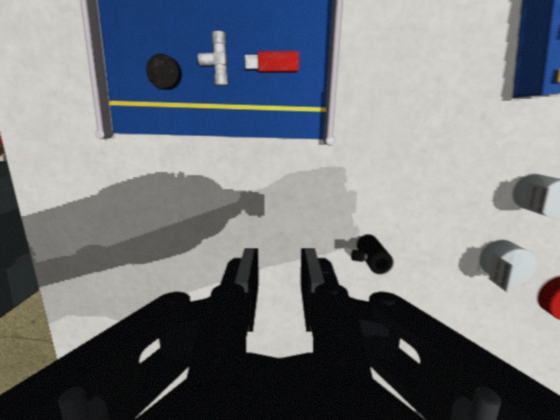

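The cap (163,71), tee (218,58) and stick (273,61) all lie past the yellow line (row about 105). The post holder still stands, and the arm is clear.

```bash
python3 -c "
from station import *
print(hand_in())"
```

```text
the job is handed in; nothing more can be done
None
```

I swept the tee, cap and stick into the tray, in that order; all three lie past the yellow line, the vial, post holder and marker were not touched, and the job was handed in at about 17 s.

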